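# Pop the scrap hatch and sweep in the offcut

### The arm

A 6-joint arm with a two-finger parallel gripper is mounted at the origin on the work surface. World frame = base frame: x ahead of the robot, y to its left, z up, the work surface at z = 0. Lengths are in mm, angles in rad, forces in N, time in s.
With the tool pointing down it reaches from about 300 to 775 mm from the base axis. Payload 14.6 kg.
Tool frame: the origin (TCP) lies between the finger pads; the fingertips stand 19 mm ahead of it and the grasp point (between the pads) is the TCP; z points along the fingers, y is the line along which they close (so a half turn about z gives the same grasp; the last joint's range is limited). The gripper opens to 94 mm and grips with 3 to 60 N. Pads are 16 mm wide; open, the fingers measure 119 mm over their backs; the gripper's body (75 mm by 177 mm) begins 78 mm behind the grasp point.
Start: joints at [1.1, 0.3, 1.521, -0, 1.321, -0.067], TCP at [216.1, 505.757, 224.446] pointing down, gripper open.
Joint ranges: [-3.03, 3.03], [-0.79, 2.21], [0.23, 2.52], [-1.04, 4.18], [0, 3.07], [-2.55, 2.55]. Speed limits (rad/s): [2.22, 2.22, 2.57, 3.14, 3.14, 3.14].

### API

Orientations are given as [roll, pitch, yaw] about the fixed x, y, z axes, in that order (R = Rz(yaw) Ry(pitch) Rx(roll)).
In Python, from cell import monitor, imaging, job, find_in, trace gives the robot as it stands. The module is installed in compiled form; this text tells all that it offers.
- The arm moves only by the tool arm_command, never from a script. Its argument "steps" is a list of rows, each a list of 5 numbers: the opening, from 0 (shut) to 1 (fully open), then the shift along the tool's x, y, z in mm, then the turn about the tool's z in degrees. In form: [[gripper, dx, dy, dz, turn], ...]. A call has 1 to 20 rows; each row is the pose to reach, as a shift and turn from the pose commanded when the call began, along the tool's axes at that moment; what a row does not reach only later rows make up. A row lasts 1/8 s, in which the tool goes at most 62.5 mm and 10.7 degrees, less where a joint would pass 70% of its speed; a pose out of reach is approached as far as the arm can. A call with a gripper value outside its range is refused whole. The fingers move at their own pace and stop on an object; "force" is the grip in N (left out, the last holds). Time passes only in rows, so rows that repeat a pose let the fingers close. It gives the time, the measured TCP pose, the force, the opening and the grip force at its end, in the units of the state.
- monitor.read_state(): the state, without advancing time (a new reading comes with each control period).
- imaging.camera(name): name is "scene" or "top" or "wrist"; returns a dict with "img" (400x640x3 uint8, red, green, blue), "mtx" (3x3 intrinsics, pixels), "view" (4x4, takes a point from world to camera coordinates). Camera axes: x right, y down, z forward; pixel columns grow to the right and rows downward; lengths in mm; the calibration is good to about 2 mm. A picture is of the moment at which its call begins. There is no depth.
- job.sign_off(): hands the job in; it is judged then, once.
Trained networks look in a picture, given as the dict that the camera call returned (one of the last four; its "shot" number tells which), for a name from the list of things; names that differ only in an ending like _2 or _b are one class to them, and where a whole thing is asked for, a point or a joint stands for the part that bears it (a point fixed in the world has none). Each returns a list of dicts, best first, with "p" (0 to 1); they miss things now and then, are a little off and sometimes report something else, mostly with a low value. They report only what shows in the picture. A call takes as long as a camera call.
- find_in(picture, target): "rect" ([centre column, centre row, width, height] in pixels, round what is visible of it).
- trace(picture, target): "region" (400x640 bool, what is visible of it) and "rect" ([centre column, centre row, width, height] in pixels, round what is visible of it).
The state is a dict: "clock": time; "joints": joint angles; "qd": joint speeds; "effort": joint torques, N m; "eef_pos": TCP position; "eef_rot": TCP orientation; "wrist_force": force on the tool from outside, world axes, zero at the start; "moment": the same for the moment, N m; "finger_gap": finger opening in mm; "finger_force": force on a finger pad.
Only numpy, scipy, OpenCV 4.12 (cv2) and the standard library are available. Lean on these libraries where they do the work, as an engineer would, in place of code of your own. Each camera call takes 0.05 s, during which the arm holds its last target. There are 200 camera calls.

### The job

Press the flush dark hatch of the bench box in gently at its brass-dotted edge until its touch latch lets go, then get clear and let the hatch swing up fully open by itself without touching it. Then push the pale spruce offcut along the deck, without lifting it off, over the edge into the scrap well, leaving the finished violin scroll, the tools and the other things where they are.

Things in the scene. Friction and masses are not known exactly. Their poses are not given: they have to be found in the camera images.
- bench_box: Fixed raised work deck of pale planks, 310 (x) x 430 (y) x 85 mm high. Origin on its underside; from there its x spans -155..155 and y -230..200 mm, z up; the flat deck top is at z = 85. The scrap well is an opening in the top, x -125..125, y 20..167, floor at z = 12, covered by the hatch. Solid deck lies from y = -230 to the well's lip at y = 20; offcut, scroll and deck gouge lie on it.
- well_lip (a point): Middle of the well's lip on the deck side, at the deck's top (bench box x 0, y 20, z 85 mm). The offcut goes over this lip towards the box's +y. The open hatch stands 145 mm tall along the well's other, +y, edge.
- press_dot (a point): Flat brass dot, 22 mm wide, on the hatch's top, 25 mm from its free edge: where to press straight down. It resists with 3 to 10 N; after 7 to 17 mm (a hidden depth setting, different every time) the latch lets go and the force drops to about 4 N; 0.5 to 3 mm on, a hard stop makes it rise steeply. Over 25 N does damage. Reaching the stop always unlatches; the hatch rises only as you let off.
- hatch (a joint): Angle of the dark plywood hatch, 245 (x) x 141 (y) x 6 mm, hinged along the well's +y edge, free edge at the well lip. Rad: 0 = flush with the deck, latched rest 0 to 0.01, negative = pressed in (the stop lies between -0.07 and -0.17), 1.75 = fully open, just past upright. Once unlatched and let go, a damped spring lifts its free edge at about 0.1 to 0.15 m/s; open after 3 to 4 s.
- offcut: Pale spruce offcut block, 88 (x) x 46 (y) x 32 (z) mm with a brown bark-like stripe, about 70 g; loose on the deck, origin at the centre of its underside, long side roughly along the deck's x.
- scroll: Finished red-brown violin scroll, about 87 (x) x 42 (y) x 38 (z) mm; loose on the deck beside the offcut, about 125 to 140 mm from it centre to centre; origin at the middle of its underside, long side roughly along the deck's x. Must stay put. It and the offcut swap sides from run to run.
- deck_gouge: Gouge, 210 mm long, 28 mm thick, lying along the deck's x near its -y edge; origin under its middle. Stays put.
- bench_gouge: Gouge like the other, lying on the bench to the robot's left; origin under its middle. Stays put.
- mallet: Wooden mallet standing on its head, 92 mm across, 225 mm tall, at the right; origin under its centre. Stays put.
- varnish_jar: Amber jar, 66 mm across, 100 mm tall, at the right; origin under its centre. Stays put.
- spool_clamp: Wooden spool clamp standing upright, 44 mm across, 115 mm tall, at the left; origin under its centre. Stays put.

How it is judged:
By the outcome, as a careful person would: the job done as asked, in the order asked, and still so for the second after the job is handed in, with the robot touching nothing.
It also fails if it takes over 48 s, if anything falls off the work surface, if the arm or the gripper's body presses on something with over 40 N, if the wrist force passes 120 N, or if a joint passes its speed limit or range.

## Working session

There is one attempt and no reset: what is moved stays moved. The work goes in short steps, Python scripts to look and compute and a tool call to move; the robot and the scene stay as the last step left them, time stands still between calls to the robot, and variables do not carry over. Pictures are saved under pics/ and viewed, at most 10 in all, crops included, and the job is handed in when it is done.

Besides the shell and the picture viewer there is one more tool, called after "Request:" as name(argument=value, ...) on one line, values as JSON. arm_command: Moves the arm, as the interface text tells. Its arguments: {"type":"object","properties":{"steps":{"type":"array","items":{"type":"array","items":{"type":"number"}}},"force":{"type":"number"}},"required":["steps"]}

```bash
mkdir -p pics; cat > h.py <<'E'
import numpy as np, cv2
from cell import monitor, imaging, job, find_in, trace
def ray(c,uv,z):
    V=c["view"];R=V[:3,:3];t=V[:3,3];o=-R.T@t
    d=R.T@np.linalg.inv(c["mtx"])@np.array([uv[0],uv[1],1.])
    return o+d*(z-o[2])/d[2]
def save(c,n): cv2.imwrite("pics/"+n,c["img"][:,:,::-1])
E
python3 - <<'E'
from h import *
s=monitor.read_state(); print(s)
for n in("top","scene"):
    c=imaging.camera(n); save(c,n+"1.png")
    for t,z in(("press_dot",85),("offcut",117),("scroll",110),("deck_gouge",99),("hatch",85),("bench_box",85),("mallet",225),("varnish_jar",100),("spool_clamp",115),("bench_gouge",20)):
        r=trace(c,t)
        if r:
            g=r[0]["region"].astype(np.uint8); m=cv2.minAreaRect(np.argwhere(g)[:,::-1].astype(np.float32))
            print(n,t,round(r[0]["p"],2),np.round(r[0]["rect"]),np.round([ray(c,p,z)[:2] for p in cv2.boxPoints(m)]).tolist(), np.round(ray(c,m[0],z)[:2]))
E
```

```text
{'clock': 0.0, 'joints': array([ 1.10041233e+00,  3.00466550e-01,  1.52155767e+00, -8.06646847e-07,
        1.32068489e+00, -6.65843022e-02]), 'qd': array([ 0.00053415,  0.00029152, -0.00050178,  0.00160828,  0.00043863,
        0.00148382]), 'effort': array([-1.84456570e-03, -5.31807590e+01, -3.52740026e+01,  7.08691031e-02,
        2.44240573e-02, -6.90851493e-05]), 'eef_pos': array([215.99476644, 505.56452509, 223.89871168]), 'eef_rot': array([-3.14047861e+00, -7.35043015e-05,  2.73779311e+00]), 'wrist_force': array([-0.03245097,  0.82132261,  0.26285076]), 'moment': array([ 0.02697404, -0.00537511, -0.00831055]), 'finger_force': 0.0, 'finger_gap': 93.8413416227151}
top press_dot 0.9 [261. 199.  60.  91.] [[683.0, 222.0], [692.0, 77.0], [445.0, 60.0], [436.0, 199.0]] [562. 139.]
top offcut 0.58 [323. 213.  21.  40.] [[471.0, -11.0], [561.0, -22.0], [555.0, -68.0], [466.0, -56.0]] [513. -39.]
top scroll 0.74 [313. 170.  16.  31.] [[687.0, 6.0], [686.0, -37.0], [594.0, -35.0], [594.0, 7.0]] [640. -15.]
top deck_gouge 0.67 [365. 182.  15.  75.] [[704.0, -134.0], [707.0, -163.0], [498
[... 1151 characters left out ...]
4.  51.] [[458.0, 50.0], [403.0, 196.0], [677.0, 221.0], [705.0, 82.0]] [566. 134.]
scene bench_box 0.95 [322. 215. 173. 164.] [[460.0, -243.0], [259.0, 296.0], [718.0, 257.0], [768.0, -217.0]] [574. -22.]
scene mallet 0.95 [174. 356.  63.  83.] [[507.0, -491.0], [582.0, -443.0], [671.0, -535.0], [606.0, -576.0]] [ 595. -515.]
scene varnish_jar 0.67 [244. 377.  44.  45.] [[606.0, -444.0], [668.0, -410.0], [709.0, -471.0], [652.0, -502.0]] [ 660. -458.]
scene spool_clamp 0.55 [392. 132.  15.  36.] [[638.0, 236.0], [586.0, 418.0], [627.0, 426.0], [674.0, 244.0]] [633. 326.]
scene bench_gouge 0.74 [343. 134.  36.  10.] [[403.0, 325.0], [381.0, 367.0], [493.0, 429.0], [512.0, 385.0]] [447. 376.]
```

```bash
python3 - <<'E'
import cv2
a=cv2.imread("pics/top1.png")[120:280,200:420]; cv2.imwrite("pics/top1c.png",cv2.resize(a,None,fx=3.5,fy=3.5,interpolation=cv2.INTER_CUBIC))
E
```

```text
(no output)
```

View pics/top1c.png

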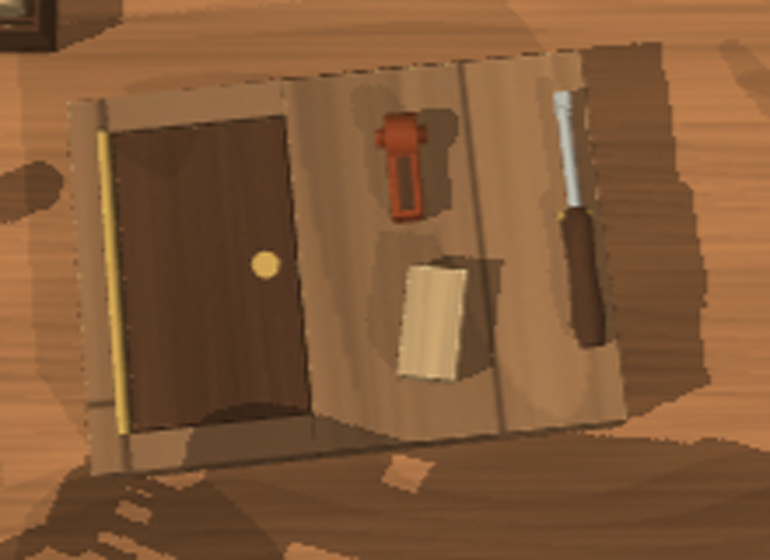

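The top crop shows the box turned slightly: brass dot at crop (265,265), scroll at the top (405,165), offcut below (432,322), and gouge on the right. The deck corners are near (68,100), (580,50), (626,420), (93,473).

```bash
python3 - <<'E'
from h import *
c=imaging.camera("top"); img=c["img"].astype(int)
f=lambda p:(np.array(p)+.5)/3.5-.5+[200,120]
# hand-read points: deck corners + hatch corners
for n,p in dict(dot=(265,265),TL=(68,100),TR=(580,50),BR=(626,420),BL=(93,473),hTR=(285,115),hBR=(309,410)).items(): print(n,np.round(ray(c,f(p),85),1))
hsv=cv2.cvtColor(c["img"],cv2.COLOR_RGB2HSV)
sub=hsv[185:208,265:288]; m=(sub[...,2]>150)
v,u=np.nonzero(m); print("dot",len(u),ray(c,(u.mean()+265,v.mean()+185),85))
A=[];B=[]
W=[ray(c,f(p),85)[:2] for p in((68,100),(580,50),(626,420),(93,473))]
L=np.array([(155,200),(155,-230),(-155,-230),(-155,200)],float)
# rigid 2D fit
W=np.array(W);a=L-L.mean(0);b=W-W.mean(0)
th=np.arctan2((a[:,0]*b[:,1]-a[:,1]*b[:,0]).sum(),(a*b).sum())
R=np.array([[np.cos(th),-np.sin(th)],[np.sin(th),np.cos(th)]]);t=W.mean(0)-R@L.mean(0)
print(np.degrees(th),t,"res",np.round(W-(L@R.T+t),1).tolist())
print("dot pred",R@[0,45]+t, "lip",R@[0,20]+t)
for n,z in(("offcut",117),("scroll",110)):
    r=trace(c,n)[0]; m=cv2.minAreaRect(np.argwhere(r["region"])[:,::-1].astype(np.float32))
    P=np.array([ray(c,q,z)[:2] for q in cv2.boxPoints(m)]); print(n,np.round((P-t)@R,0).tolist(),np.round((P.mean(0)-t)@R),P.mean(0))
s=monitor.read_state();print(s["eef_pos"],s["eef_rot"])
E
```

```text
dot [568.3  94.6  85. ]
TL [710.  258.6  85. ]
TR [ 746.1 -167.    85. ]
BR [ 438.5 -192.8   85. ]
BL [402.7 230.6  85. ]
hTR [694.1  78.5  85. ]
hBR [450.1  59.2  85. ]
dot 53 [567.18773863  89.27846372  85.        ]
4.890855816926288 [573.03447959  47.28267557] res [[-0.4, -1.2], [-1.0, 1.7], [0.3, 2.3], [1.1, -2.7]]
dot pred [569.19787368  92.11882678] lip [571.32932141  67.20985389]
offcut [[-107.0, -49.0], [-18.0, -67.0], [-27.0, -112.0], [-116.0, -94.0]] [-67. -81.] [513.48207511 -38.74634784]
scroll [[110.0, -54.0], [106.0, -93.0], [17.0, -84.0], [20.0, -45.0]] [ 63. -69.] [641.86898686 -16.41957908]
[216.09804965 505.75129133 224.46410802] [-3.14158283e+00  7.11602194e-06  2.73779283e+00]
```

Request:
arm_command(steps=[[0,-122,-60,0,10],[0,-243,-120,0,20],[0,-365,-180,0,30],[0,-486,-240.7,0,40],[0,-486,-240.7,0,50],[0,-486,-240.7,0,62],[0,-486,-240.7,0,62],[0,-486,-240.7,0,62],[0,-486,-240.7,0,62],[0,-486,-240.7,0,62],[0,-486,-240.7,0,62],[0,-486,-240.7,0,62],[0,-486,-240.7,0,62]])

```text
clock: 2.88
eef_pos: [568.1, 94.2, 224.7]
eef_rot: [3.141, -0.0, 1.657]
wrist_force: [-0.7, 0.2, -0.4]
finger_gap: 0.4
finger_force: 0.0
```

```bash
python3 - <<'E'
from h import *
s=monitor.read_state();print({k:np.round(s[k],3) for k in("clock","joints","eef_pos","eef_rot","wrist_force","finger_gap")})
c=imaging.camera("wrist"); save(c,"w1.png")
for n,z in(("offcut",117),("scroll",110),("press_dot",85)):
    for r in trace(c,n)[:1]:
        m=cv2.minAreaRect(np.argwhere(r["region"])[:,::-1].astype(np.float32)); print(n,r["p"],r["rect"],np.round([ray(c,q,z)[:2] for q in cv2.boxPoints(m)]).tolist())
p=c["mtx"]@(c["view"]@np.array([569,93,85,1]))[:3]; print(p[:2]/p[2])
E
```

```text
{'clock': np.float64(2.875), 'joints': array([0.101, 0.357, 1.444, 0.   , 1.339, 0.015]), 'eef_pos': array([568.11 ,  94.202, 224.69 ]), 'eef_rot': array([ 3.141, -0.   ,  1.657]), 'wrist_force': array([-0.705,  0.22 , -0.368]), 'finger_gap': np.float64(0.442)}
offcut 0.54 [223.2, 298.2, 20.5, 30.1] [[467.0, -27.0], [484.0, 10.0], [493.0, 5.0], [477.0, -32.0]]
scroll 0.83 [411.6, 302.7, 21.9, 25.0] [[661.0, 10.0], [671.0, 17.0], [691.0, -12.0], [681.0, -20.0]]
press_dot 0.57 [315.6, 144.5, 264.3, 149.0] [[432.0, 58.0], [437.0, 199.0], [677.0, 220.0], [705.0, 81.0]]
[317.32285434 195.44344243]
```

View pics/w1.png

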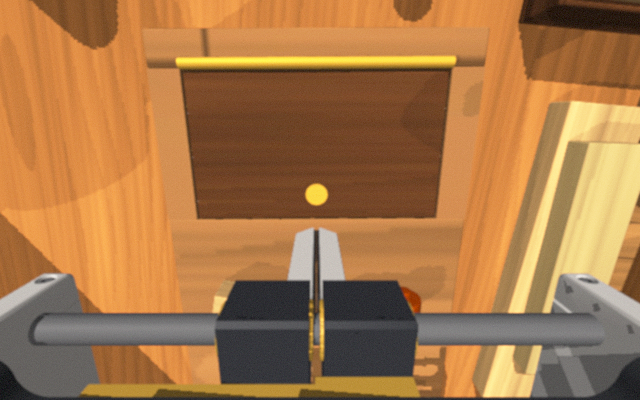

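The wrist view shows the dot at pixel (316,194), which matches the projected (569,93), so the tool is straight above it. Descending.

Request:
arm_command(steps=[[0,0,0,40,0],[0,0,0,75,0],[0,0,0,100,0],[0,0,0,112,0],[0,0,0,117,0],[0,0,0,117,0],[0,0,0,117,0]])

```text
clock: 3.95
eef_pos: [568.8, 93.5, 108.4]
eef_rot: [3.14, -0.0, 1.656]
wrist_force: [-0.3, 1.1, -0.1]
finger_gap: 0.1
finger_force: 0.0
```

Request:
arm_command(steps=[[0,0,0,1,0],[0,0,0,2,0],[0,0,0,3,0],[0,0,0,4,0],[0,0,0,5,0],[0,0,0,6,0],[0,0,0,6,0]])

```text
clock: 4.82
eef_pos: [568.5, 93.5, 101.4]
eef_rot: [3.141, -0.0, 1.656]
wrist_force: [-0.8, 0.9, 2.5]
finger_gap: 0.0
finger_force: 1.6
```

Request:
arm_command(steps=[[0,0,0,1,0],[0,0,0,2,0],[0,0,0,3,0],[0,0,0,4,0],[0,0,0,4,0]])

```text
clock: 5.45
eef_pos: [568.5, 93.6, 97.7]
eef_rot: [3.141, -0.0, 1.656]
wrist_force: [-1.7, 0.8, 5.6]
finger_gap: 0.2
finger_force: 2.8
```

Request:
arm_command(steps=[[0,0,0,1,0],[0,0,0,1,0]])

```text
clock: 5.7
eef_pos: [568.5, 93.6, 96.7]
eef_rot: [3.141, -0.0, 1.656]
wrist_force: [-1.3, 1.6, 6.3]
finger_gap: 0.4
finger_force: 3.0
```

Request:
arm_command(steps=[[0,0,0,1,0],[0,0,0,1,0]])

```text
clock: 5.95
eef_pos: [568.5, 93.7, 95.7]
eef_rot: [3.141, -0.0, 1.656]
wrist_force: [-1.5, 2.0, 6.2]
finger_gap: 0.9
finger_force: 3.0
```

Request:
arm_command(steps=[[0,0,0,1,0],[0,0,0,1,0]])

```text
clock: 6.2
eef_pos: [568.5, 93.7, 94.7]
eef_rot: [3.141, -0.0, 1.656]
wrist_force: [-1.6, 2.3, 6.3]
finger_gap: 0.5
finger_force: 3.1
```

Request:
arm_command(steps=[[0,0,0,1,0],[0,0,0,1,0]])

```text
clock: 6.45
eef_pos: [568.5, 93.8, 93.7]
eef_rot: [3.141, -0.001, 1.656]
wrist_force: [-1.7, 1.9, 6.0]
finger_gap: 0.5
finger_force: 3.1
```

Request:
arm_command(steps=[[0,0,0,1,0],[0,0,0,1,0]])

```text
clock: 6.7
eef_pos: [568.5, 93.8, 92.5]
eef_rot: [3.141, -0.001, 1.656]
wrist_force: [-1.4, 3.1, 5.2]
finger_gap: 0.8
finger_force: 2.3
```

Request:
arm_command(steps=[[0,0,0,0.7,0],[0,0,0,0.7,0]])

```text
clock: 6.95
eef_pos: [568.5, 93.6, 91.7]
eef_rot: [3.141, -0.0, 1.656]
wrist_force: [0.2, 2.0, 2.9]
finger_gap: 0.6
finger_force: 1.8
```

Request:
arm_command(steps=[[0,0,0,-60,0],[0,0,0,-120,0],[0,-30,0,-150,0],[0,-80,-20,-160,0],[0,-130,-40,-160,0],[0.43,-176,-66,-160,0],[0.43,-176,-66,-160,0],[0.43,-176,-66,-160,0],[0.43,-176,-66,-160,0],[0.43,-176,-66,-160,0],[0.43,-176,-66,-160,0],[0.43,-176,-66,-160,0],[0.43,-176,-66,-160,0],[0.43,-176,-66,-160,0],[0.43,-176,-66,-160,0],[0.43,-176,-66,-160,0],[0.43,-176,-66,-160,0],[0.43,-176,-66,-160,0],[0.43,-176,-66,-160,0],[0.43,-176,-66,-160,0]])

```text
clock: 9.45
eef_pos: [517.6, -87.5, 251.8]
eef_rot: [3.142, -0.0, 1.656]
wrist_force: [0.5, 0.8, 0.7]
finger_gap: 40.8
finger_force: 0.0
```

Request:
arm_command(steps=[[0.43,0,0,0,0],[0.43,0,0,0,0],[0.43,0,0,0,0],[0.43,0,0,0,0],[0.43,0,0,0,0],[0.43,0,0,0,0],[0.43,0,0,0,0],[0.43,0,0,0,0],[0.43,0,0,0,0],[0.43,0,0,0,0],[0.43,0,0,0,0],[0.43,0,0,0,0],[0.43,0,0,0,0],[0.43,0,0,0,0],[0.43,0,0,0,0],[0.43,0,0,0,0]])

```text
clock: 11.45
eef_pos: [517.6, -87.5, 251.8]
eef_rot: [-3.142, -0.0, 1.656]
wrist_force: [0.5, 0.1, 0.4]
finger_gap: 40.7
finger_force: 0.0
```

```bash
python3 - <<'E'
from h import *
s=monitor.read_state();print({k:np.round(s[k],3) for k in("clock","eef_pos","eef_rot","wrist_force","finger_gap")})
th=np.radians(4.89);R=np.array([[np.cos(th),-np.sin(th)],[np.sin(th),np.cos(th)]]);t=np.array([573,47.3])
c=imaging.camera("wrist"); d=imaging.camera("scene")
cv2.imwrite("pics/ws.png",cv2.resize(np.vstack([c["img"],d["img"]])[:,:,::-1],None,fx=.74,fy=.74,interpolation=cv2.INTER_AREA))
for n,z in(("offcut",117),("scroll",110),("deck_gouge",99)):
    for r in trace(c,n)[:1]:
        m=cv2.minAreaRect(np.argwhere(r["region"])[:,::-1].astype(np.float32)); print(n,r["p"],r["rect"],np.round([(ray(c,q,z)[:2]-t)@R for q in cv2.boxPoints(m)]).tolist())
E
```

```text
{'clock': np.float64(11.45), 'eef_pos': array([517.591, -87.475, 251.761]), 'eef_rot': array([-3.142, -0.   ,  1.656]), 'wrist_force': array([0.474, 0.121, 0.364]), 'finger_gap': np.float64(40.721)}
offcut 0.72 [318.1, 146.3, 98.0, 64.1] [[-115.0, -96.0], [-104.0, -49.0], [-18.0, -66.0], [-26.0, -114.0]]
scroll 0.65 [451.2, 138.8, 99.3, 47.4] [[14.0, -52.0], [106.0, -52.0], [112.0, -93.0], [17.0, -93.0]]
deck_gouge 0.77 [384.2, 255.6, 193.6, 32.9] [[-96.0, -187.0], [114.0, -187.0], [119.0, -223.0], [-97.0, -223.0]]
```

View pics/ws.png

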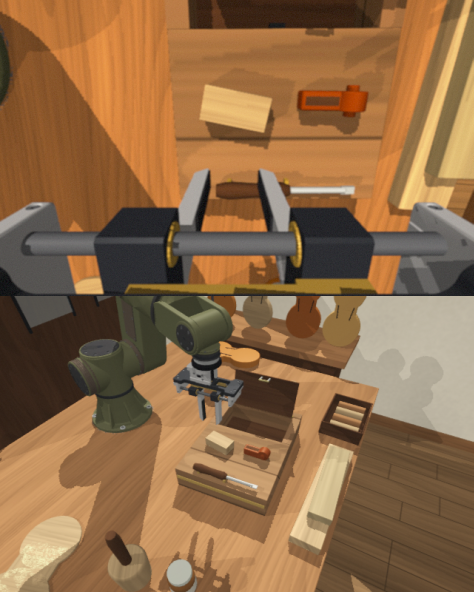

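The hatch stands fully open in both views. The offcut (wrist crop 236,108) and scroll (333,100) haven't moved, and the fingers are behind the offcut. Next I lower them.

Request:
arm_command(steps=[[0.43,-4,0,40,0],[0.43,-4,0,80,0],[0.43,-4,0,115,0],[0.43,-4,0,132,0],[0.43,-4,0,139,0],[0.43,-4,0,139,0],[0.43,-4,0,139,0]])

```text
clock: 12.58
eef_pos: [518.4, -91.6, 113.8]
eef_rot: [3.14, 0.001, 1.656]
wrist_force: [0.6, -0.5, 1.2]
finger_gap: 40.4
finger_force: 0.0
```

Request:
arm_command(steps=[[0.43,6,0,0,0],[0.43,11,0,0,0],[0.43,16,0,0,0],[0.43,21,0,0,0],[0.43,26,0,0,0],[0.43,31,0,0,0],[0.43,36,0,0,0],[0.43,41,0.5,0,0],[0.43,46,1,0,0],[0.43,51,2,0,0],[0.43,56,3,0,0],[0.43,61,4,0,0],[0.43,66,5,0,0],[0.43,71,6,0,0],[0.43,76,7,0,0],[0.43,81,8,0,0],[0.43,81,8,0,0]])

```text
clock: 14.7
eef_pos: [519.0, -9.7, 112.7]
eef_rot: [-3.142, -0.0, 1.656]
wrist_force: [-0.2, -0.8, -0.8]
finger_gap: 40.5
finger_force: 0.0
```

```bash
python3 - <<'E'
from h import *
th=np.radians(4.89);R=np.array([[np.cos(th),-np.sin(th)],[np.sin(th),np.cos(th)]]);t=np.array([573,47.3])
c=imaging.camera("wrist"); d=imaging.camera("scene"); e=imaging.camera("top")
cv2.imwrite("pics/ws2.png",cv2.resize(np.vstack([c["img"],d["img"]])[:,:,::-1],None,fx=.74,fy=.74,interpolation=cv2.INTER_AREA))
for c in(c,e):
  for n,z in(("offcut",117),("scroll",110)):
    for r in trace(c,n)[:1]:
        m=cv2.minAreaRect(np.argwhere(r["region"])[:,::-1].astype(np.float32)); print(n,r["p"],r["rect"],np.round([(ray(c,q,z)[:2]-t)@R for q in cv2.boxPoints(m)]).tolist())
E
```

```text
offcut 0.71 [311.7, 198.8, 169.0, 86.8] [[-109.0, -40.0], [-105.0, 8.0], [-20.0, 8.0], [-16.0, -40.0]]
scroll 0.83 [518.9, 281.4, 165.2, 69.5] [[9.0, -49.0], [103.0, -44.0], [117.0, -90.0], [16.0, -95.0]]
scroll 0.59 [313.8, 161.2, 15.2, 15.3] [[110.0, -57.0], [106.0, -93.0], [59.0, -89.0], [63.0, -52.0]]
```

View pics/ws2.png

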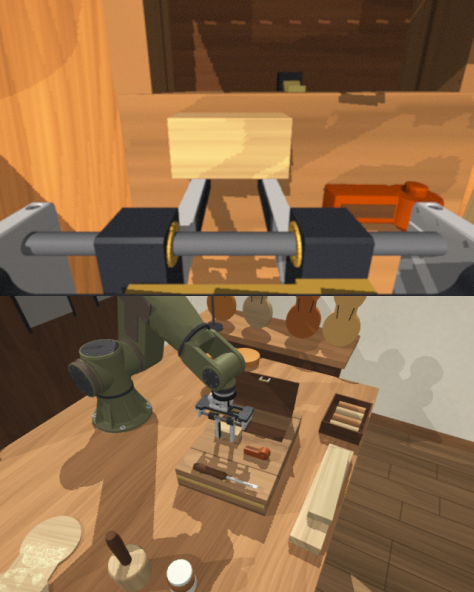

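The offcut now lies square against both fingers (wrist crop 168–292 × 118–178) just short of the lip, and the scroll hasn't been touched. I keep pushing it over.

Request:
arm_command(steps=[[0.43,5,0,0,0],[0.43,10,0,0,0],[0.43,15,1,0,0],[0.43,20,1,0,0],[0.43,25,2,0,0],[0.43,30,2,0,0],[0.43,35,2,0,0],[0.43,40,2,0,0],[0.43,46,2,0,0],[0.43,52,2,0,0],[0.43,58,2,0,0],[0.43,64,2,0,0],[0.43,70,2,0,0],[0.43,76,2,0,0],[0.43,80,2,0,0],[0.43,80,2,0,0]])

```text
clock: 17.05
eef_pos: [514.2, 70.0, 112.7]
eef_rot: [3.142, 0.0, 1.656]
wrist_force: [-0.3, 0.2, 0.2]
finger_gap: 40.3
finger_force: 0.0
```

Request:
arm_command(steps=[[0.43,-20,0,0,0],[0.43,-40,0,-20,0],[0.43,-60,0,-70,0],[0.43,-80,0,-130,0],[0.43,-80,0,-150,0],[0.43,-80,0,-150,0],[0.43,-80,0,-150,0],[0.43,-80,0,-150,0]])

```text
clock: 18.05
eef_pos: [520.7, -9.7, 261.4]
eef_rot: [-3.139, -0.0, 1.656]
wrist_force: [-1.1, -0.3, -0.3]
finger_gap: 40.6
finger_force: 0.0
```

```bash
python3 - <<'E'
from h import *
th=np.radians(4.89);R=np.array([[np.cos(th),-np.sin(th)],[np.sin(th),np.cos(th)]]);t=np.array([573,47.3])
c=imaging.camera("wrist"); d=imaging.camera("scene"); e=imaging.camera("top")
cv2.imwrite("pics/ws3.png",cv2.resize(np.vstack([c["img"],d["img"]])[:,:,::-1],None,fx=.74,fy=.74,interpolation=cv2.INTER_AREA))
for c in(c,e):
  for n,z in(("offcut",44),("scroll",110),("deck_gouge",99)):
    for r in trace(c,n)[:1]:
        m=cv2.minAreaRect(np.argwhere(r["region"])[:,::-1].astype(np.float32)); print(n,r["p"],r["rect"],np.round([(ray(c,q,z)[:2]-t)@R for q in cv2.boxPoints(m)]).tolist())
E
```

```text
offcut 0.87 [315.0, 99.6, 79.0, 31.6] [[-106.0, 60.0], [-16.0, 60.0], [-15.0, 27.0], [-107.0, 27.0]]
scroll 0.55 [431.1, 210.2, 88.8, 40.8] [[15.0, -49.0], [105.0, -49.0], [111.0, -93.0], [17.0, -93.0]]
deck_gouge 0.97 [320.8, 303.3, 76.5, 19.2] [[-96.0, -184.0], [-6.0, -184.0], [-5.0, -208.0], [-96.0, -208.0]]
deck_gouge 0.69 [366.5, 183.4, 20.7, 73.1] [[115.0, -186.0], [117.0, -214.0], [-94.0, -220.0], [-95.0, -193.0]]
```

View pics/ws3.png

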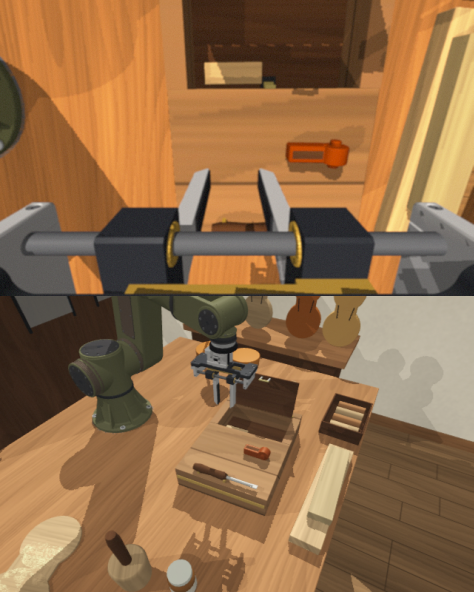

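The offcut is down in the well (wrist crop 233,72) and its apparent width fits it lying on the floor. The hatch is open, the scroll and gouge haven't moved, and the robot is clear.

```bash
python3 -c "
from cell import job; print(job.sign_off())"
```

```text
the job is handed in; nothing more can be done
None
```

I pressed the hatch until its latch let go, it swung fully open by itself, and I pushed the offcut along the deck into the scrap well; the scroll and deck gouge stayed put, nothing else was touched, and I handed the job in at about 18 s.

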